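Empty and sweep the trimming station

TASK

First pluck the finished fitting (the tall stepped part) out of its pocket in the trimming station and stand it upright, base down, in the white dish, leaving the two short plain blanks in their pockets. Then use the scraper block to sweep all four loose chips off the deck into the catch trough at its end, without touching the chips with the fingers, and stand the scraper upright on the worktop again. Do not disturb the bottle or the dark vial.

Things in the scene. Friction and masses are not known exactly. Their poses are not given: they have to be found in the camera images.
- station: trimming station, fixed: dark steel deck. Origin: underside centre, on the worktop; at yaw 0 x points away from the robot, y left. Swept surface 30 mm high, x -62..28, y -65..110 mm, open at both y ends; beside it a near rail (x -74..-62) and a far aluminium pocket strip (x 28..75), both 36 mm high; the catch trough adjoins its right end
- trough (a point): centre of the catch trough's floor, 5 mm above the worktop; axes as the station's. The steel sheet trough spans station y -65..-129, x -75..75 mm; its outer walls are 22 mm high and 3 mm thick; inside 61 mm in y, 144 mm in x
- pocket_0 (a point): centre of the floor of pocket 0 in the pocket strip (the pockets lie 45 mm apart along the station's y, pocket 0 leftmost): round, 13 mm wide, 5 mm deep; floor 31 mm above the worktop
- pocket_1 (a point): centre of the floor of pocket 1 in the pocket strip (the pockets lie 45 mm apart along the station's y, pocket 0 leftmost): round, 13 mm wide, 5 mm deep; floor 31 mm above the worktop
- pocket_2 (a point): centre of the floor of pocket 2 in the pocket strip (the pockets lie 45 mm apart along the station's y, pocket 0 leftmost): round, 13 mm wide, 5 mm deep; floor 31 mm above the worktop
- fitting: the finished fitting: beige stepped plastic part standing in one of the three pockets, 22 mm tall: base 11 mm in diameter and 12 mm high, above it a narrower nose 7.6 mm in diameter and 10 mm high. Origin: centre of its underside; z along it to the nose
- plug_0: short plain blank of the same beige plastic in another pocket: cylinder 11 mm in diameter, 12 mm tall. Origin: centre of its underside
- plug_1: short plain blank of the same beige plastic in another pocket: cylinder 11 mm in diameter, 12 mm tall. Origin: centre of its underside
- chip_0: loose chip (beige off-cut) lying on the swept surface, 16x10 mm, 6.5 mm high. Origin: centre of its underside
- chip_1: loose chip (beige off-cut) lying on the swept surface, 13x11 mm, 6.5 mm high. Origin: centre of its underside
- chip_2: loose chip (beige off-cut) lying on the swept surface, 18x9 mm, 6.5 mm high. Origin: centre of its underside
- chip_3: loose chip (beige off-cut) lying on the swept surface, 12x10 mm, 6.5 mm high. Origin: centre of its underside
- scraper: scraper block standing on the worktop: grey plastic block with a black rubber foot, 78 mm long (its x), 22 mm thick (its y), 50 mm tall, 0.14 kg. Origin: centre of its underside
- dish: loose white ceramic dish, 90 mm across, 12 mm high, 3 mm wall, flat floor 3 mm above its underside. Origin: centre of its underside
- bottle: bystander: clear bottle with a screw cap, 73 mm across, 139 mm tall. Origin: centre of its underside
- dark_vial: bystander: dark vial, 22 mm across, 52 mm tall. Origin: centre of its underside
Things that resemble listed ones, but are neither listed nor needed, are in the scene too. What is shaped like the scraper but blue or turquoise is not meant.

How it is judged:
By the outcome, as a careful person would: the job done as asked, in the order asked, and still so for the second after the job is handed in, with the robot touching nothing.
It also fails if it takes over 64 s, if anything falls off the work surface, if the arm or the gripper's body presses on something with over 40 N, if the wrist force passes 120 N, or if a joint passes its speed limit or range.

ROBOT

A 7-joint arm with a two-finger parallel gripper is mounted at the origin on a cart in front of the work surface, level with it; the furniture and walls round the work are solid. World frame = base frame: x ahead of the robot, y to its left, z up, the work surface at z = 0. Lengths are in m, angles in rad, forces in N, time in s.
With the tool pointing down it reaches from about 0.35 to 0.9 m from the base axis. Payload 8.1 kg.
Tool frame: the origin (TCP) lies at the very end of the fingers, on their centre line; the grasp point (between the pads) lies 19 mm behind it; z points along the fingers, y is the line along which they close (so a half turn about z gives the same grasp; the last joint's range is limited). The gripper opens to 92 mm and grips with 3 to 60 N. Pads are 19 mm wide; open, the fingers measure 130 mm over their backs; the gripper's body (75 mm by 190 mm) begins 47 mm behind the grasp point.
Start: joints at [-1.382, 0.434, 0.025, 1.573, -0.012, 1.134, -0.075], TCP at [0.18, 0.599, 0.227] pointing down, gripper open.
Joint ranges: [-2.62, 2.62], [-0.44, 2.09], [-1.27, 1.32], [0.08, 2.57], [-1.32, 4.46], [0.12, 2], [-2.74, 2.74]. Speed limits (rad/s): [2.22, 2.22, 3.01, 3.01, 3.14, 3.14, 3.14].

INTERFACE

Orientations are given as a rotation vector (axis times angle).
In Python, from cell import observe, get_image, sign_off, find_in, trace, place_of gives the robot as it stands. The module is installed in compiled form; this text tells all that it offers.
- The arm moves only by the shell command python3 -m handwheel 'ROWS' [OPENING] [FORCE]. ROWS is JSON, a list of rows, each a list of 6 numbers: the shift along the tool's x, y, z each as a share of 0.02 m, from -1 to 1, then the turn, a rotation vector about the tool's x, y, z each as a share of 4 degrees, from -1 to 1. A call has 1 to 8 rows; each row shifts and turns the commanded pose from where the row before left it, along the tool's axes as they then stand; what a row does not reach is not made up. A row lasts 1/12 s, in which the tool goes at most 41.7 mm and 7.16 degrees, less where a joint would pass 70% of its speed; a pose out of reach is approached as far as the arm can. A call with a number of a shift or a turn outside -1 to 1 is refused whole. A call with a gripper value outside its range is refused whole. OPENING is the opening, from 0 (shut) to 1 (fully open), set as the call begins (- or left out, the last holds). The fingers move at their own pace and stop on an object; FORCE is the grip in N (left out, the last holds). Time passes only in rows, so rows that do not move let the fingers close. It gives the time, the measured TCP pose, the force, the opening and the grip force at its end, in the units of the state.
- observe(): the state, without advancing time (a new reading comes with each control period).
- get_image(name): name is "scene" or "top" or "wrist"; returns a dict with "image" (400x640x3 uint8, red, green, blue), "fx", "fy", "cx", "cy" (pixels), "position" and "orientation" of the camera in the world. Camera axes: x right, y down, z forward; pixel columns grow to the right and rows downward; lengths in m; the calibration is good to about 2 mm. A picture is of the moment at which its call begins. There is no depth.
- sign_off(): hands the job in; it is judged then, once.
Trained networks look in the newest picture that a camera, given by its name, has taken for a name from the list of things; names that differ only in an ending like _2 or _b are one class to them, and where a whole thing is asked for, a point or a joint stands for the part that bears it (a point fixed in the world has none). Each returns a list of dicts, best first, with "score" (0 to 1); they miss things now and then, are a little off and sometimes report something else, mostly with a low value. They report only what shows in the picture. A call takes as long as a camera call. They do not tell look-alikes from the thing itself.
- find_in(label, camera): "rect" ([centre column, centre row, width, height] as shares, 0 to 1, of the picture: columns of its width, rows of its height, round what is visible of it).
- trace(label, camera): "region" (400x640 bool, what is visible of it) and "rect" ([centre column, centre row, width, height] as shares, 0 to 1, of the picture: columns of its width, rows of its height, round what is visible of it).
- place_of(label, camera): "point" ([column, row] as shares, 0 to 1, of the picture: columns of its width, rows of its height: a listed point, or the origin of a listed thing).
The state is a dict: "clock": time; "joints": joint angles; "dq": joint speeds; "joint_efforts": joint torques, N m; "position": TCP position; "ee_rot": TCP orientation; "force": force on the tool from outside, world axes, zero at the start; "ft_torque": the same for the moment, N m; "width": opening from 0.0 (shut) to 1.0 (fully open); "gripper_force": force on a finger pad.
Only numpy, scipy, OpenCV 4.12 (cv2) and the standard library are available. Lean on these libraries where they do the work, as an engineer would, in place of code of your own. Each camera call takes 0.05 s, during which the arm holds its last target. There are 200 camera calls.

## Working session

There is one attempt and no reset: what is moved stays moved. The work goes in short steps, Python scripts to look and compute and a shell command to move; the robot and the scene stay as the last step left them, time stands still between calls to the robot, and variables do not carry over. Pictures are saved under pics/ and viewed, at most 10 in all, crops included, and the job is handed in when it is done.

```bash
mkdir -p pics
cat > h.py <<'E'
import numpy as np,cv2
from scipy.spatial.transform import Rotation as R
from cell import *
def cam(n):
    d=get_image(n); return d
def rot(o):
    o=np.array(o,float)
    if o.shape==(3,3): return o
    return R.from_rotvec(o).as_matrix() if o.size==3 else R.from_quat(o).as_matrix()
def back(d,u,v,z):
    r=rot(d["orientation"])@np.array([(u-d["cx"])/d["fx"],(v-d["cy"])/d["fy"],1])
    p=np.array(d["position"]); return p+r*(z-p[2])/r[2]
def proj(d,P):
    c=rot(d["orientation"]).T@(np.array(P)-d["position"]); return c[0]/c[2]*d["fx"]+d["cx"],c[1]/c[2]*d["fy"]+d["cy"]
def save(d,f,crop=None,s=1):
    im=d["image"]
    if crop: im=im[crop[1]:crop[3],crop[0]:crop[2]]
    cv2.imwrite("pics/"+f,cv2.resize(im[:,:,::-1],None,fx=s,fy=s,interpolation=cv2.INTER_CUBIC))
E
python3 - <<'E'
from h import *
np.set_printoptions(precision=4,suppress=True)
o=observe();print(o["clock"],o["position"],o["ee_rot"],o["force"])
H=dict(station=.0,trough=.005,pocket_0=.031,pocket_1=.031,pocket_2=.031,fitting=.031,plug_0=.031,chip_0=.03,scraper=0,dish=0,bottle=0,dark_vial=0)
for n in("top","scene"):
    d=cam(n);save(d,n+"0.png");print(n,d["position"],d["orientation"],d["fx"])
    for l,z in H.items():
        for q in place_of(l,n)[:5]:
            u,v=q["point"][0]*640,q["point"][1]*400
            print(l,round(q["score"],2),round(u),round(v),back(d,u,v,z)[:2])
E
```

```text
0.0 [0.1797 0.5981 0.2259] [-0.4569 -3.1081  0.0025] [-0.4876  0.3545  0.3522]
top [ 0.4197 -0.0246  1.0308] [-2.1111  2.1496 -0.1921] 413.09654729224
station 0.96 308 218 [0.5509 0.0005]
trough 0.97 347 205 [ 0.5804 -0.0977]
pocket_0 0.94 322 189 [ 0.6169 -0.0345]
pocket_0 0.9 301 197 [0.5995 0.016 ]
pocket_0 0.82 285 204 [0.5828 0.0554]
pocket_1 0.94 322 189 [ 0.6169 -0.0345]
pocket_1 0.9 301 197 [0.5995 0.016 ]
pocket_1 0.82 285 204 [0.5828 0.0554]
pocket_2 0.94 322 189 [ 0.6169 -0.0345]
pocket_2 0.9 301 197 [0.5995 0.016 ]
pocket_2 0.82 285 204 [0.5828 0.0554]
plug_0 0.48 313 227 [ 0.5239 -0.0112]
chip_0 0.52 288 231 [0.5155 0.0483]
chip_0 0.51 314 224 [ 0.531  -0.0131]
chip_0 0.5 323 218 [ 0.5448 -0.036 ]
chip_0 0.39 299 236 [0.5032 0.0225]
scraper 0.83 428 234 [ 0.5039 -0.2976]
scraper 0.81 452 191 [ 0.6137 -0.3661]
scraper 0.77 399 262 [ 0.4372 -0.2214]
dish 0.55 175 243 [0.4938 0.3317]
bottle 0.94 239 147 [0.7376 0.1765]
bottle 0.39 174 241 [0.4986 0.3351]
dark_vial 0.52 386 165 [ 0.6848 -0.2006]
scene [ 0.0692 -0.4502  0.6716] [-2.1071  1.0211 -0.4499] 361.64654988141626
sta
[... 481 characters left out ...]
 [0.6009 0.0146]
pocket_2 0.72 323 209 [ 0.6017 -0.0282]
pocket_2 0.71 334 232 [ 0.5543 -0.0989]
pocket_2 0.69 297 199 [0.5898 0.0517]
pocket_2 0.68 310 202 [0.6009 0.0146]
fitting 0.54 302 222 [ 0.5332 -0.0138]
fitting 0.53 311 201 [0.6057 0.0162]
plug_0 0.59 328 206 [ 0.6195 -0.03  ]
chip_0 0.42 309 228 [ 0.5275 -0.0412]
chip_0 0.39 297 222 [ 0.5262 -0.0038]
scraper 0.91 441 286 [ 0.5944 -0.364 ]
scraper 0.9 401 299 [ 0.5112 -0.3099]
scraper 0.71 344 296 [ 0.4421 -0.2115]
scraper 0.37 335 233 [ 0.5767 -0.085 ]
dish 0.62 208 186 [0.4972 0.3179]
dish 0.26 296 222 [0.546  0.0173]
bottle 0.62 298 167 [0.7296 0.1718]
dark_vial 0.7 391 231 [ 0.6681 -0.193 ]
dark_vial 0.68 295 198 [0.6162 0.083 ]
```

Run:
```python
import cv2
a=cv2.imread("pics/top0.png")[120:300,130:490]; cv2.imwrite("pics/c1.png",cv2.resize(a,None,fx=2.2,fy=2.2,interpolation=cv2.INTER_CUBIC))
a=cv2.imread("pics/scene0.png")[150:350,190:470]; cv2.imwrite("pics/c2.png",cv2.resize(a,None,fx=2.8,fy=2.8,interpolation=cv2.INTER_CUBIC))
```

```text
(no output)
```

View pics/c1.png

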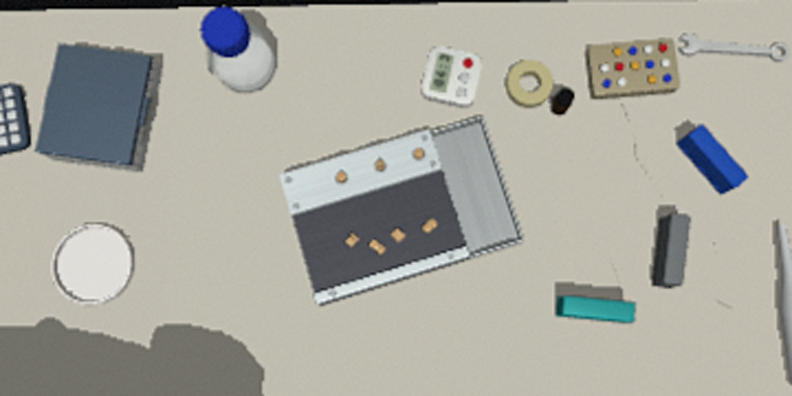

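View pics/c2.png

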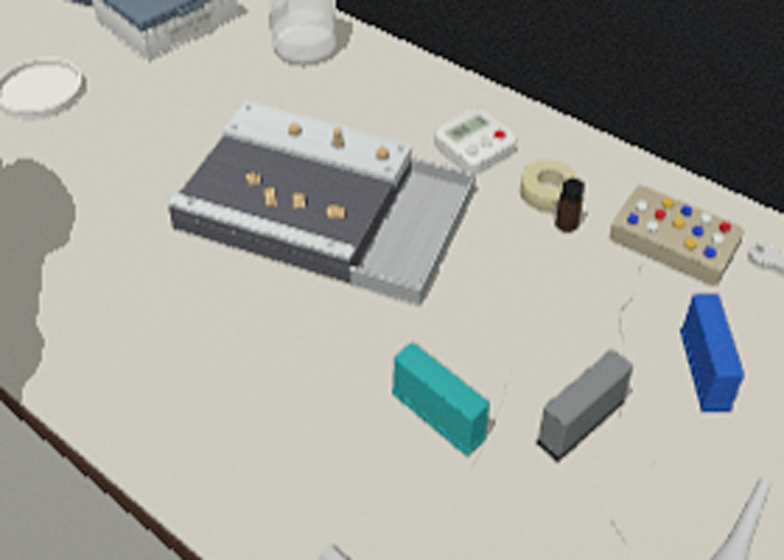

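Crop top0: the scraper-like blocks are blue at (452,191), turquoise at (399,262) and grey at about (434,233). The grey one with the black foot is the scraper. The three pocket parts are at top (285,201), (302,195) and (320,190). In the scene view the middle one, at (311,199), is tall and stepped, so that is the fitting, in pocket_1. The four chips lie on the dark deck. The enlarged crops confirm both choices.

```bash
cat >> h.py <<'E'
def seg(n,l): return trace(l,n)
E
python3 - <<'E'
from h import *
from scipy.optimize import least_squares
np.set_printoptions(precision=4,suppress=True)
t=cam("top"); s=cam("scene")
C=lambda x,y:(130+x/2.2,120+y/2.2)
D=lambda x,y:(190+x/2.8,150+y/2.8)
P=[((75,110,36),C(283,172)),((75,-65,36),C(432,128)),((-74,110,36),C(318,304)),((-74,-65,36),C(470,255)),((75,-129,22),C(480,116)),((-75,-129,22),C(522,240))]
Q=[((75,110,36),D(246,102)),((75,-65,36),D(411,148)),((-74,110,36),D(171,208)),((-74,-65,36),D(352,256)),((75,-129,22),D(474,180)),((-75,-129,22),D(418,292))]
def W(p,q):
    c,sn=np.cos(p[2]),np.sin(p[2]); x,y,z=np.array(q)/1000
    return p[0]+c*x-sn*y,p[1]+sn*x+c*y,z
def f(p,w): return np.concatenate([np.subtract(proj(d,W(p,q)),uv) for d,L in w for q,uv in L])
for w in ([(t,P)],[(s,Q)],[(t,P),(s,Q)]):
    r=least_squares(f,[.55,0,.3],args=(w,)); print(r.x,np.degrees(r.x[2]),np.abs(r.fun).max())
p=r.x
for y in(45,0,-45): print("pocket",y,W(p,(51.5,y,31)))
# beige blobs
for d,n in((t,"top"),(s,"scene")):
    h=cv2.cvtColor(d["image"],cv2.COLOR_RGB2HSV); m=cv2.inRange(h,(5,80,100),(22,255,255))
    k,_,st,ce=cv2.connectedComponentsWithStats(m)
    for i in range(1,k):
        if st[i,4]>8 and 270<ce[i,0]<345 and 180<ce[i,1]<240:
            b=back(d,*ce[i],.033)[:2]-p[:2]; c,sn=np.cos(p[2]),np.sin(p[2])
            print(n,st[i,4],ce[i],1000*np.array([c*b[0]+sn*b[1],-sn*b[0]+c*b[1]]))
for l in("dish",):
  for n,d in(("top",t),("scene",s)):
    for q in trace(l,n)[:1]:
        v,u=np.nonzero(q["region"]); print(l,n,q["score"],u.mean(),v.mean(),back(d,u.mean(),v.mean(),.008),[back(d,x,v.mean(),.012)[1] for x in(u.min(),u.max())])
E
```

```text
[ 0.5535 -0.0026  0.2801] 16.05031713083749 1.6091927095799292
[ 0.5493 -0.0035  0.2843] 16.287414180767684 1.5426656961060417
[ 0.5519 -0.0027  0.2815] 16.129533115069997 2.392630508389061
pocket 45 (np.float64(0.5888408987311945), np.float64(0.05486839658102715), np.float64(0.031))
pocket 0 (np.float64(0.6013423419878691), np.float64(0.011639772771100626), np.float64(0.031))
pocket -45 (np.float64(0.6138437852445436), np.float64(-0.031588851038825895), np.float64(0.031))
top 11 [319.9091 189.3636] [ 54.4169 -44.215 ]
top 9 [302.3333 194.4444] [55.0001  0.7847]
top 15 [284.7333 200.3333] [53.6706 46.2022]
top 28 [324.8929 222.2143] [-26.7772 -31.778 ]
top 21 [310.7143 226.2857] [-26.1032   3.9895]
top 22 [289.6818 228.5909] [-16.4354  54.2525]
top 27 [301.0741 231.6296] [-31.62    30.0293]
scene 9 [295. 196.] [58.318  50.3935]
scene 12 [310.   199.25] [61.3456  7.8087]
scene 14 [326.2857 204.5   ] [ 58.362  -39.9009]
scene 17 [279.8824 213.4118] [-16.8406  57.1666]
scene 19 [286.2105 220.1579] [-32.547  31.398]
scene 19 [296.4211 221.1053] [-26.0275   6.3527]
scene 21 [309.8571 225.5714] [-27.6491 -30.8263]
dish top 0.88 171.8337899543379 239.43835616438355 [0.502  0.3376 0.008 ] [np.float64(0.37995537567038995), np.float64(0.2915110969166332)]
dish scene 0.66 203.41767764298095 181.35528596187174 [0.4978 0.3366 0.008 ] [np.float64(0.36731880859828736), np.float64(0.2960012089144265)]
```

```bash
cat > need.py <<'E'
import sys
from h import *
np.set_printoptions(precision=2,suppress=True)
# need.py x y z yaw_of_tool_y(deg)
def need(x,y,z,yaw):
    o=observe(); M=rot(o["ee_rot"]); d=M.T@(np.array([x,y,z])-o["position"])
    s,c=np.sin(np.radians(yaw)),np.cos(np.radians(yaw))
    Y=np.array([c,s,0]);Z=np.array([0,0,-1.]);T=np.c_[np.cross(Y,Z),Y,Z]
    r=R.from_matrix(M.T@T).as_rotvec(degrees=True)
    print("t",round(o["clock"],2),"pos",np.round(o["position"],4),"shift units",d/.02,"turn units",r/4,"F",np.array(o["force"]),"w",round(o["width"],3),"g",o["gripper_force"])
if __name__=="__main__": need(*map(float,sys.argv[1:]))
E
python3 -m handwheel '[[0,0,0,0,0,-1],[0,0,0,0,0,-1],[0,0,0,0,0,-1],[0,0,0,0,0,-1],[0,0,0,0,0,-1],[0,0,0,0,0,-1],[0,0,0,0,0,-1],[0,0,0,0,0,-1]]' 0.35 15; python3 need.py .601 .012 .14 106.1
```

```text
clock: 2.17
position: [0.1799, 0.5986, 0.2267]
ee_rot: [-0.423, 3.113, 0.0]
force: [1.0, -0.2, -0.0]
width: 0.465
gripper_force: 0.0
t 2.17 pos [0.18 0.6  0.23] shift units [-12.47 -33.88   4.34] turn units [ 0.    0.   -0.16] F [ 0.97 -0.24 -0.03] w 0.465 g 0.0
```

```bash
A='x'
python3 -m handwheel '[[-0.36,-0.97,0.1,0,0,-0.02],[-0.36,-0.97,0.1,0,0,-0.02],[-0.36,-0.97,0.1,0,0,-0.02],[-0.36,-0.97,0.1,0,0,-0.02],[-0.36,-0.97,0.1,0,0,-0.02],[-0.36,-0.97,0.1,0,0,-0.02],[-0.36,-0.97,0.1,0,0,-0.02],[-0.36,-0.97,0.1,0,0,-0.02]]' >/dev/null
python3 -m handwheel '[[-0.36,-0.97,0.1,0,0,0],[-0.36,-0.97,0.1,0,0,0],[-0.36,-0.97,0.1,0,0,0],[-0.36,-0.97,0.1,0,0,0],[-0.36,-0.97,0.1,0,0,0],[-0.36,-0.97,0.1,0,0,0],[-0.36,-0.97,0.1,0,0,0],[-0.36,-0.97,0.1,0,0,0]]' >/dev/null
python3 need.py .601 .012 .14 106.1
python3 -m handwheel '[[-0.36,-0.97,0.1,0,0,0],[-0.36,-0.97,0.1,0,0,0],[-0.36,-0.97,0.1,0,0,0],[-0.36,-0.97,0.1,0,0,0],[-0.36,-0.97,0.1,0,0,0],[-0.36,-0.97,0.1,0,0,0],[-0.36,-0.97,0.1,0,0,0],[-0.36,-0.97,0.1,0,0,0]]' >/dev/null
python3 need.py .601 .012 .14 106.1
```

```text
t 3.5 pos [0.38 0.33 0.19] shift units [ -6.48 -18.39   2.74] turn units [ 0.    0.01 -0.05] F [-0.62 -0.02 -0.01] w 0.355 g 0.0
t 4.17 pos [0.47 0.2  0.18] shift units [ -3.6  -10.64   1.94] turn units [ 0.    0.01 -0.05] F [-0.89  0.2  -0.19] w 0.351 g 0.0
```

```bash
python3 -m handwheel '[[-0.33,-0.97,0.2,0,0,0],[-0.33,-0.97,0.2,0,0,0],[-0.33,-0.97,0.2,0,0,0],[-0.33,-0.97,0.2,0,0,0],[-0.33,-0.97,0.2,0,0,0],[-0.33,-0.97,0.2,0,0,0],[-0.33,-0.97,0.2,0,0,0],[-0.33,-0.97,0.2,0,0,0]]' >/dev/null
python3 -m handwheel '[[-0.32,-0.9,0.1,0,0,-0.05],[-0.32,-0.9,0.1,0,0,0],[-0.32,-0.8,0.1,0,0,0],[0,0,0,0,0,0],[0,0,0,0,0,0]]' >/dev/null
python3 - <<'E'
from h import *
from need import need
need(.601,.012,.14,106.1)
d=cam("wrist");save(d,"w1.png")
print(d["position"],[proj(d,(.6013,.0116,z)) for z in(.031,.043,.053)],proj(d,observe()["position"]))
for l in("fitting","plug_0","pocket_1"):
    for q in place_of(l,"wrist")[:3]:
        u,v=q["point"][0]*640,q["point"][1]*400; print(l,q["score"],u,v,back(d,u,v,.031))
E
```

```text
t 5.25 pos [0.6  0.02 0.14] shift units [-0.01 -0.27  0.03] turn units [-0.   -0.   -0.02] F [-0.57  0.6   0.12] w 0.351 g 0.0
[ 0.52 -0.    0.3 ] [(np.float64(316.80386821013076), np.float64(197.12796331632612)), (np.float64(316.51652582724734), np.float64(200.84561688083815)), (np.float64(316.25755625477166), np.float64(204.19618126522573))] (np.float64(325.09525443477145), np.float64(248.4530170331966))
fitting 0.52 316.48 196.52 [0.6  0.01 0.03]
plug_0 0.68 367.48800000000006 197.4 [0.59 0.06 0.03]
plug_0 0.59 268.224 197.32 [ 0.61 -0.03  0.03]
pocket_1 0.69 321.024 201.68 [0.6  0.02 0.03]
pocket_1 0.66 367.168 198.52 [0.59 0.06 0.03]
pocket_1 0.62 269.696 195.2 [ 0.61 -0.03  0.03]
```

View pics/w1.png

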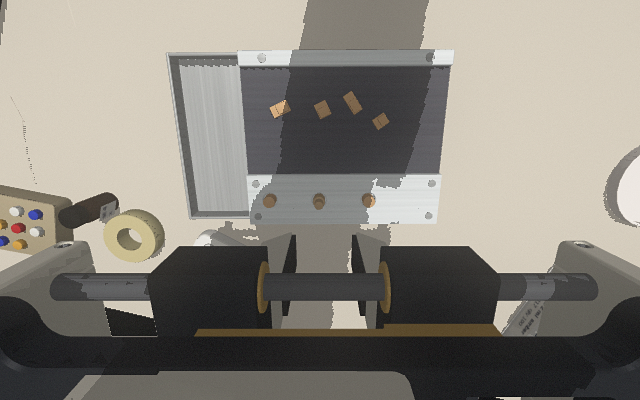

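The wrist view shows the stepped fitting at about (319,201) between the round plain blanks at (269,200) and (369,200). The chips sit at (280,108), (322,109), (352,102) and (380,121).

Run:
```python
from h import *
d=cam("wrist");print(d["fx"])
h=cv2.cvtColor(d["image"],cv2.COLOR_RGB2HSV); m=cv2.inRange(h,(5,70,50),(22,255,255))
m[:185]=0;m[213:]=0;m[:,:260]=0;m[:,378:]=0
k,_,st,ce=cv2.connectedComponentsWithStats(m)
for i in range(1,k):
    if st[i,4]>30: print(st[i],ce[i],[np.round(back(d,*(st[i,:2]+(st[i,2:4]-1)/2),z)[:2],4) for z in (.040,.043)])
p=(.5519,-.0027,.2815)
for y in(45,0,-45):
    c,s=np.cos(p[2]),np.sin(p[2]); w=np.array([p[0]+c*.0515-s*y/1000,p[1]+s*.0515+c*y/1000]); print(np.round(w,4),proj(d,(*w,.043)))
save(d,"w2.png",(250,180,390,220),5)
```

```text
298.5607048117324
[359 193  13  14 133] [365.36090226 200.05263158] [array([0.5882, 0.0561]), array([0.5875, 0.0554])]
[261 194  13  14 139] [266.86330935 200.21582734] [array([ 0.6139, -0.0293]), array([ 0.6129, -0.029 ])]
[311 194  11  15 139] [315.9352518  200.79856115] [array([0.602 , 0.0137]), array([0.6011, 0.0135])]
[0.5889 0.0548] (np.float64(363.9389389086168), np.float64(200.75240209466259))
[0.6014 0.0116] (np.float64(313.91170848424514), np.float64(200.75650476614402))
[ 0.6139 -0.0316] (np.float64(263.8727646905862), np.float64(200.7606083982244))
```

View pics/w2.png

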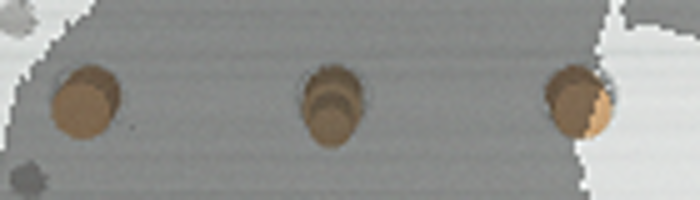

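The enlarged crop confirms it: the middle part, with the nose at (316,205), has the stepped double outline. The outer two are plain.

```bash
python3 need.py .601 .0133 .0385 106.1
python3 -m handwheel '[[0,-0.25,0.6,0,0,0],[0,0,0.8,0,0,0],[0,0,0.8,0,0,0],[0,0,0.8,0,0,0],[0,0,0.8,0,0,0],[0,0,0,0,0,0],[0,0,0,0,0,0]]' 0.35 >/dev/null
python3 need.py .601 .0133 .0385 106.1
```

```text
t 5.5 pos [0.6  0.02 0.14] shift units [-0.03 -0.32  5.12] turn units [0.01 0.   0.03] F [ 0.1   0.15 -0.59] w 0.348 g 0.0
t 6.08 pos [0.6  0.01 0.06] shift units [-0.08 -0.02  1.26] turn units [ 0.01 -0.03  0.01] F [-0.19  0.51  0.3 ] w 0.349 g 0.0
```

```bash
python3 -m handwheel '[[-0.05,0,0.5,0,0,0],[0,0,0.5,0,0,0],[0,0,0.25,0,0,0],[0,0,0,0,0,0],[0,0,0,0,0,0]]' 0.35 >/dev/null
python3 need.py .601 .0133 .0385 106.1
python3 -m handwheel '[[0,0,0,0,0,0],[0,0,0,0,0,0],[0,0,0,0,0,0],[0,0,0,0,0,0],[0,0,0,0,0,0],[0,0,0,0,0,0],[0,0,0,0,0,0]]' 0 12 >/dev/null
python3 need.py .601 .0133 .0385 106.1
```

```text
t 6.5 pos [0.6  0.01 0.04] shift units [ 0.01 -0.02  0.05] turn units [ 0.   -0.01  0.  ] F [0.18 0.51 0.7 ] w 0.35 g 0.0
t 7.08 pos [0.6  0.01 0.04] shift units [ 0.03 -0.01  0.07] turn units [-0.    0.01  0.  ] F [0.31 0.65 2.65] w 0.098 g 12.000485211610794
```

```bash
python3 -m handwheel '[[0,0,-0.15,0,0,0],[0,0,-0.3,0,0,0],[0,0,-0.6,0,0,0],[0,0,-0.9,0,0,0],[0,0,-0.9,0,0,0],[0,0,-0.7,0,0,0],[0,0,0,0,0,0]]' >/dev/null
python3 - <<'E'
from h import *
from need import need
need(.500,.337,.11,106.1)
d=cam("wrist");save(d,"w3.png",(240,150,400,290),5)
E
```

```text
t 7.67 pos [0.6  0.01 0.11] shift units [ 0.49 16.97  0.22] turn units [-0.01  0.08  0.  ] F [ 0.69 -0.24  0.2 ] w 0.102 g 11.999896466732025
```

View pics/w3.png

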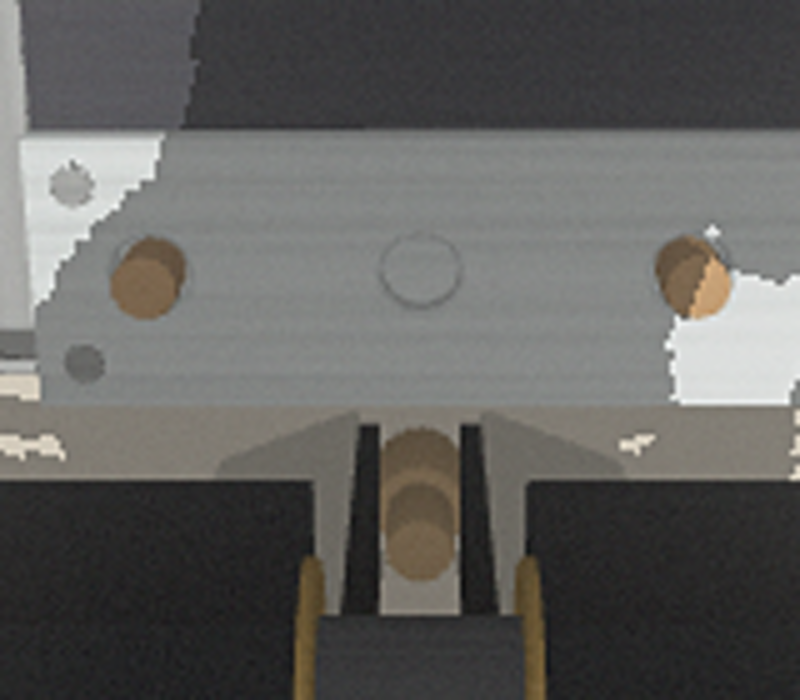

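The fitting hangs upright by its base between the pads at crop (419,490). Pocket 1 is empty at (420,270) and both blanks are still seated.

```bash
python3 -m handwheel '[[0,0.5,0,0,0,0],[0.03,0.9,0,0,0,0],[0.03,0.95,0,0,0,0],[0.03,0.95,0,0,0,0],[0.03,0.95,0,0,0,0],[0.03,0.95,0,0,0,0],[0.03,0.95,0,0,0,0],[0.03,0.95,0,0,0,0]]' >/dev/null
python3 -m handwheel '[[0.03,0.95,0,0,0,0],[0.03,0.95,0,0,0,0],[0.03,0.95,0,0,0,0],[0.03,0.95,0,0,0,0],[0.03,0.95,0,0,0,0],[0.03,0.95,0,0,0,0],[0.03,0.95,0,0,0,0],[0.03,0.95,0,0,0,0]]' >/dev/null
python3 need.py .500 .337 .0105 106.1
python3 -m handwheel '[[0.03,0.9,0,0,0,0],[0.03,0.8,0,0,0,0],[0,0.5,0,0,0,0],[0,0,0,0,0,0],[0,0,0,0,0,0]]' >/dev/null
python3 - <<'E'
from h import *
from need import need
need(.500,.337,.0105,106.1)
d=cam("top")
q=trace("dish","top")[0]; v,u=np.nonzero(q["region"]); print(q["score"],back(d,(u.min()+u.max())/2,(v.min()+v.max())/2,.012))
E
```

```text
t 9.05 pos [0.51 0.29 0.11] shift units [-0.15  2.16  4.96] turn units [-0.   -0.03  0.01] F [-0.08 -0.2   0.47] w 0.103 g 11.999380588531494
t 9.47 pos [0.5  0.34 0.11] shift units [-0.16  0.04  4.98] turn units [-0.01 -0.02  0.02] F [ 0.35 -0.92 -0.21] w 0.105 g 11.999891549348831
0.62 [0.49 0.33 0.01]
```

```bash
python3 -m handwheel '[[-0.15,0,0.7,0,0,0],[0,0,0.9,0,0,0],[0,0,0.9,0,0,0],[0,0,0.9,0,0,0],[0,0,0.8,0,0,0],[0,0,0.5,0,0,0],[0,0,0.15,0,0,0],[0,0,0,0,0,0]]' >/dev/null
python3 need.py .500 .337 .0105 106.1
python3 -m handwheel '[[0,0,0.1,0,0,0],[0,0,0,0,0,0],[0,0,0,0,0,0]]'
python3 -m handwheel '[[0,0,0.03,0,0,0],[0,0,0,0,0,0],[0,0,0,0,0,0]]'
```

```text
t 10.23 pos [0.5  0.34 0.01] shift units [0.01 0.09 0.14] turn units [-0.01 -0.01 -0.01] F [0.04 0.06 0.35] w 0.1 g 12.000267505645752
clock: 10.48
position: [0.5011, 0.3367, 0.0125]
ee_rot: [-0.44, 3.109, 0.001]
force: [-0.4, 0.8, 0.5]
width: 0.101
gripper_force: 12.0
clock: 10.73
position: [0.5011, 0.3367, 0.0119]
ee_rot: [-0.44, 3.109, 0.001]
force: [-0.3, -1.3, 6.5]
width: 0.101
gripper_force: 12.0
```

```bash
python3 -m handwheel '[[0,0,0,0,0,0],[0,0,0,0,0,0],[0,0,0,0,0,0],[0,0,0,0,0,0]]' 0.35 >/dev/null
python3 -m handwheel '[[0,0,-0.3,0,0,0],[0,0,-0.6,0,0,0],[0,0,-0.9,0,0,0],[0,0,-0.9,0,0,0],[0,0,-0.9,0,0,0],[0,0,-0.9,0,0,0],[0,0,-0.9,0,0,0],[0,0,-0.6,0,0,0]]' >/dev/null
python3 - <<'E'
from h import *
from need import need
d=cam("wrist");save(d,"w4.png",(200,120,440,300),3)
t=cam("top"); s=cam("scene")
for n,dd in(("top",t),("scene",s)):
    h=cv2.cvtColor(dd["image"],cv2.COLOR_RGB2HSV); m=cv2.inRange(h,(0,0,50),(179,70,125)).astype(np.uint8)
    win=(405,205,460,265) if n=="top" else (375,270,425,320)
    m2=np.zeros_like(m); m2[win[1]:win[3],win[0]:win[2]]=m[win[1]:win[3],win[0]:win[2]]
    save(dd,n+"s.png",win,10)
    for q in trace("scraper",n)[:3]:
        v,u=np.nonzero(q["region"]); c=dd["image"][q["region"]].mean(0).round()
        pts=np.array([back(dd,a,b,.05)[:2] for a,b in cv2.boxPoints(cv2.minAreaRect(np.c_[u,v].astype(np.float32)))])
        print(n,round(q["score"],2),u.mean().round(),v.mean().round(),c,cv2.minAreaRect(np.c_[u,v].astype(np.float32)),pts.round(3).tolist())
need(.508,-.295,.15,106.1)
a=cv2.imread("pics/tops.png");b=cv2.imread("pics/scenes.png")
b=cv2.copyMakeBorder(b,0,100,0,0,cv2.BORDER_CONSTANT)
cv2.imwrite("pics/both.png",cv2.resize(np.hstack([a,b]),(735,420)))
E
```

```text
top 0.93 453.0 193.0 [ 34.  67. 141.] ((453.42413330078125, 192.4103240966797), (32.649444580078125, 15.385170936584473), 49.76364517211914) [[0.619, -0.314], [0.643, -0.344], [0.581, -0.391], [0.557, -0.361]]
top 0.59 434.0 234.0 [89. 93. 94.] ((434.0517578125, 233.3793182373047), (13.951641082763672, 33.301239013671875), 4.763641834259033) [[0.464, -0.277], [0.543, -0.288], [0.54, -0.322], [0.461, -0.309]]
top 0.59 401.0 260.0 [ 49. 153. 151.] ((400.01324462890625, 260.19622802734375), (34.185096740722656, 9.339003562927246), 2.4895529747009277) [[0.432, -0.174], [0.454, -0.176], [0.449, -0.256], [0.427, -0.254]]
scene 0.78 444.0 277.0 [ 46.  85. 155.] ((443.8904113769531, 276.0252685546875), (43.622745513916016, 18.51343536376953), 77.00537872314453) [[0.611, -0.318], [0.646, -0.344], [0.555, -0.405], [0.524, -0.381]]
scene 0.7 393.0 223.0 [66. 57. 49.] ((393.0, 223.5), (19.0, 10.0), 90.0) [[0.671, -0.177], [0.686, -0.196], [0.63, -0.228], [0.616, -0.21]]
scene 0.69 347.0 293.0 [ 54. 148. 145.] ((347.0265197753906, 291.898193359375), (43.55537414550781, 21.072147369384766), 41.18592834472656) [[0.409, -0.182], [0.458, -0.18], [0.442, -0.273], [0.396, -0.271]]
t 11.98 pos [0.5  0.34 0.13] shift units [  8.39 -30.43  -0.95] turn units [-0.   -0.01  0.01] F [-0.23  0.32 -0.45] w 0.35 g 0.0
```

View pics/w4.png

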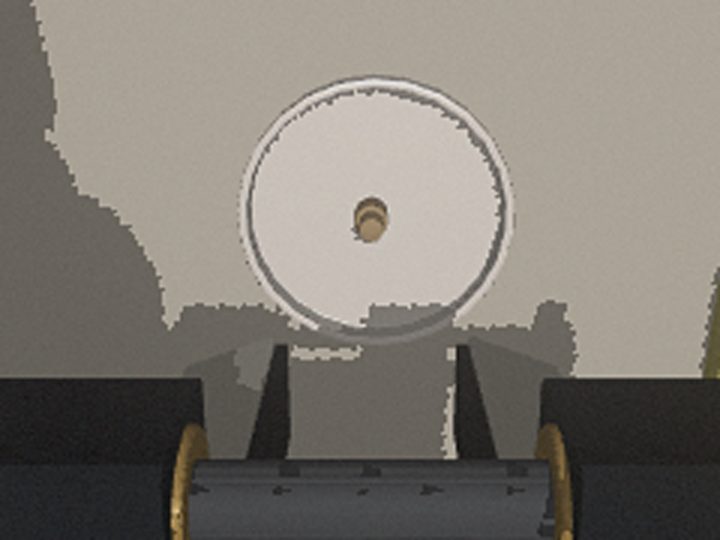

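View pics/both.png

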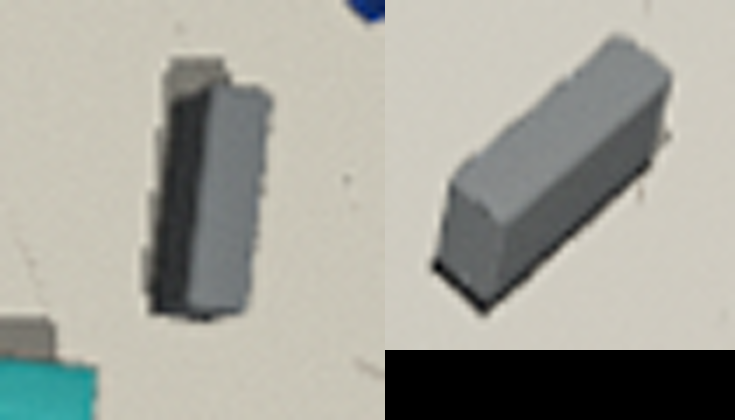

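The fitting stands upright in the dish at w4 crop (370,218). In the second crop the grey block with the black foot shows its top face at top-image px about (438,233), standing upright. That is the scraper. Moving over it.

```bash
python3 -m handwheel '[[0.27,-0.6,-0.2,0,0,0],[0.27,-0.95,-0.2,0,0,0],[0.27,-0.98,-0.2,0,0,0],[0.27,-0.98,-0.2,0,0,0],[0.27,-0.98,-0.2,0,0,0],[0.27,-0.98,0,0,0,0],[0.27,-0.98,0,0,0,0],[0.27,-0.98,0,0,0,0]]' 0.5 >/dev/null
python3 -m handwheel '[[0.27,-0.98,0,0,0,0],[0.27,-0.98,0,0,0,0],[0.27,-0.98,0,0,0,0],[0.27,-0.98,0,0,0,0],[0.27,-0.98,0,0,0,0],[0.27,-0.98,0,0,0,0],[0.27,-0.98,0,0,0,0],[0.27,-0.98,0,0,0,0]]' >/dev/null
python3 -m handwheel '[[0.27,-0.98,0,0,0,0],[0.27,-0.98,0,0,0,0],[0.27,-0.98,0,0,0,0],[0.27,-0.98,0,0,0,0],[0.27,-0.98,0,0,0,0],[0.27,-0.98,0,0,0,0],[0.27,-0.98,0,0,0,0],[0.27,-0.98,0,0,0,0]]' >/dev/null
python3 - <<'E'
from h import *
from need import need
t=cam("top")
c=[back(t,405+x/7,205+y/7,.05)[:2] for x,y in((215,85),(270,95),(243,310),(190,305))]
ctr=np.mean(c,0); a=(c[0]+c[1]-c[2]-c[3])/2; yaw=np.degrees(np.arctan2(a[1],a[0]))
print(np.round(c,4).tolist(),ctr,"len",np.hypot(*a),"wid",np.hypot(*(c[1]-c[0])),"yaw",yaw)
need(ctr[0],ctr[1],.16,yaw+90)
E
```

```text
[[0.5404, -0.3056], [0.5366, -0.3242], [0.464, -0.3099], [0.466, -0.2922]] [ 0.5  -0.31] len 0.07486532526650495 wid 0.018934602621507757 yaw -10.680942613928204
t 14.03 pos [ 0.5  -0.15  0.15] shift units [ 2.2  -7.58 -0.44] turn units [-0.04 -0.02  6.63] F [-0.2  -4.23  1.11] w 0.5 g 0.0
```

```bash
python3 -m handwheel '[[0.27,-0.95,0,0,0,0],[0.27,-0.95,0,0,0,0],[0.27,-0.95,0,0,0,0],[0.27,-0.95,0,0,0,0],[0,0,0,0,0,0.9],[0,0,0,0,0,0.95],[0,0,0,0,0,0.95],[0,0,0,0,0,0.95]]' 0.55 >/dev/null
python3 -m handwheel '[[0,0,0,0,0,0.95],[0,0,0,0,0,0.95],[0,0,0,0,0,0.95],[0,0,0,0,0,0]]' >/dev/null
python3 need.py .502 -.308 .15 79.3
```

```text
t 15.03 pos [ 0.5  -0.22  0.15] shift units [-0.7  -4.2   0.03] turn units [ 0.   -0.02  0.05] F [-0.32  0.03  0.27] w 0.549 g 0.0
```

```bash
python3 -m handwheel '[[-0.14,-0.84,0,0,0,0],[-0.14,-0.84,0,0,0,0],[-0.14,-0.84,0,0,0,0],[-0.14,-0.84,0,0,0,0],[-0.14,-0.84,0,0,0,0.05],[0,0,0,0,0,0],[0,0,0,0,0,0]]' 0.55 >/dev/null
python3 - <<'E'
from h import *
from need import need
need(.502,-.308,.024,79.3)
d=cam("wrist");save(d,"w5.png",(180,60,460,290),2.7)
q=trace("scraper","wrist")
for r in q[:3]:
    v,u=np.nonzero(r["region"]);print(r["score"],d["image"][r["region"]].mean(0).round(),u.min(),u.max(),v.min(),v.max())
y=np.radians(-10.7);c,s=np.cos(y),np.sin(y)
for a,b in((39,11),(39,-11),(-39,-11),(-39,11)): print(np.round((np.array(proj(d,(.502+c*a/1e3-s*b/1e3,-.308+s*a/1e3+c*b/1e3,.05)))-[180,60])*2.7))
E
```

```text
t 15.62 pos [ 0.5  -0.31  0.15] shift units [0.02 0.03 6.33] turn units [-0.   -0.02  0.05] F [0.47 0.84 0.21] w 0.55 g 0.0
0.86 [ 68. 132. 129.] 362 461 93 125
0.77 [103. 103. 102.] 313 337 149 237
0.72 [35. 49. 91.] 277 326 256 328
[420. 482.]
[357. 482.]
[355. 259.]
[423. 260.]
```

View pics/w5.png

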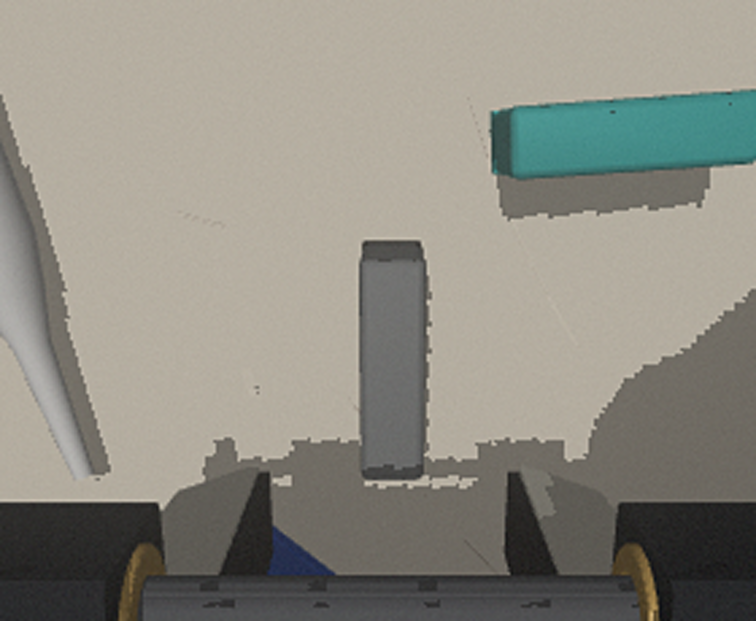

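The top face is at crop x 361–426, y 262–475, within 2 px of the prediction and aligned with the fingers.

```bash
python3 -m handwheel '[[0,0.06,0.7,0,0,0.05],[0,0,0.95,0,0,0],[0,0,0.95,0,0,0],[0,0,0.95,0,0,0],[0,0,0.95,0,0,0],[0,0,0.9,0,0,0],[0,0,0.6,0,0,0],[0,0,0.2,0,0,0]]' >/dev/null
python3 need.py .502 -.308 .024 79.3
python3 -m handwheel '[[0,0,0.1,0,0,0],[0,0,0,0,0,0],[0,0,0,0,0,0],[0,0,0,0,0,0],[0,0,0,0,0,0],[0,0,0,0,0,0],[0,0,0,0,0,0],[0,0,0,0,0,0]]' 0 40
python3 need.py .502 -.308 .024 79.3
```

```text
t 16.38 pos [ 0.5  -0.3   0.03] shift units [ 0.02 -0.16  0.06] turn units [ 0.02 -0.04  0.03] F [1.07 0.24 0.66] w 0.552 g 0.0
clock: 17.05
position: [0.5043, -0.3069, 0.0259]
ee_rot: [0.293, 3.127, -0.001]
force: [0.4, 0.4, 6.8]
width: 0.235
gripper_force: 40.0
t 17.05 pos [ 0.5  -0.31  0.03] shift units [ 0.1  -0.07  0.1 ] turn units [-0.    0.02  0.  ] F [0.42 0.42 6.76] w 0.235 g 39.98772382736206
```

```bash
python3 -m handwheel '[[0,0,-0.3,0,0,0],[0,0,-0.7,0,0,0],[0,0,-0.9,0,0,0],[0,0,-0.9,0,0,0],[0,0,-0.9,0,0,0],[0,0,-0.9,0,0,0],[0,0,-0.6,0,0,0],[0,0,0,0,0,0]]' >/dev/null
python3 -m handwheel '[[0,0,0,0,0,-0.5],[0,0,0,0,0,-0.9],[0,0,0,0,0,-0.95],[0,0,0,0,0,-0.95],[0,0,0,0,0,-0.95],[0,0,0,0,0,-0.95],[0,0,0,0,0,-0.95],[0,0,0,0,0,-0.5]]' >/dev/null
python3 need.py .5122 .075 .12 106.1
```

```text
t 18.38 pos [ 0.5  -0.31  0.13] shift units [-5.73 18.18  0.41] turn units [ 0.02 -0.02  0.01] F [ 1.03 -0.87 -2.75] w 0.237 g 39.97920334339142
```

```bash
python3 -m handwheel '[[-0.2,0.5,0,0,0,0],[-0.3,0.9,0,0,0,0],[-0.3,0.95,0,0,0,0],[-0.3,0.95,0,0,0,0],[-0.3,0.95,0,0,0,0],[-0.3,0.95,0,0,0,0],[-0.3,0.95,0,0,0,0],[-0.3,0.95,0,0,0,0]]' >/dev/null
python3 -m handwheel '[[-0.3,0.95,0,0,0,0],[-0.3,0.95,0,0,0,0],[-0.3,0.95,0,0,0,0],[-0.3,0.95,0,0,0,0],[-0.3,0.95,0,0,0,0],[-0.3,0.95,0,0,0,0],[-0.3,0.95,0,0,0,0],[-0.3,0.95,0,0,0,0]]' >/dev/null
python3 need.py .5122 .075 .066 106.1
python3 -m handwheel '[[-0.3,0.95,0.1,0,0,0],[-0.3,0.95,0.1,0,0,0],[-0.3,0.7,0,0,0,0],[-0.2,0.4,0,0,0,0],[0,0,0,0,0,0],[0,0,0,0,0,0]]' >/dev/null
python3 need.py .5122 .075 .066 106.1
```

```text
t 19.72 pos [0.51 0.   0.13] shift units [-0.96  3.43  3.12] turn units [ 0.01 -0.02 -0.06] F [ 0.06 -0.04 -0.67] w 0.236 g 39.978681206703186
t 20.22 pos [0.52 0.07 0.12] shift units [0.14 0.53 2.94] turn units [-0.   -0.01 -0.04] F [ 0.13 -0.7  -1.24] w 0.241 g 39.97919797897339
```

```bash
python3 -m handwheel '[[0.07,0.3,0.4,0,0,-0.04],[0.07,0.23,0.8,0,0,0],[0,0,0.8,0,0,0],[0,0,0.6,0,0,0],[0,0,0.25,0,0,0],[0,0,0,0,0,0],[0,0,0,0,0,0]]' >/dev/null
python3 - <<'E'
from h import *
from need import need
need(.5122,.075,.056,106.1)
d=cam("wrist");save(d,"w6.png",(140,80,460,310),2.4)
E
```

```text
t 20.8 pos [0.51 0.07 0.07] shift units [0.01 0.03 0.6 ] turn units [-0.   -0.01 -0.02] F [-0.06  0.46 -1.51] w 0.235 g 39.97942864894867
```

View pics/w6.png

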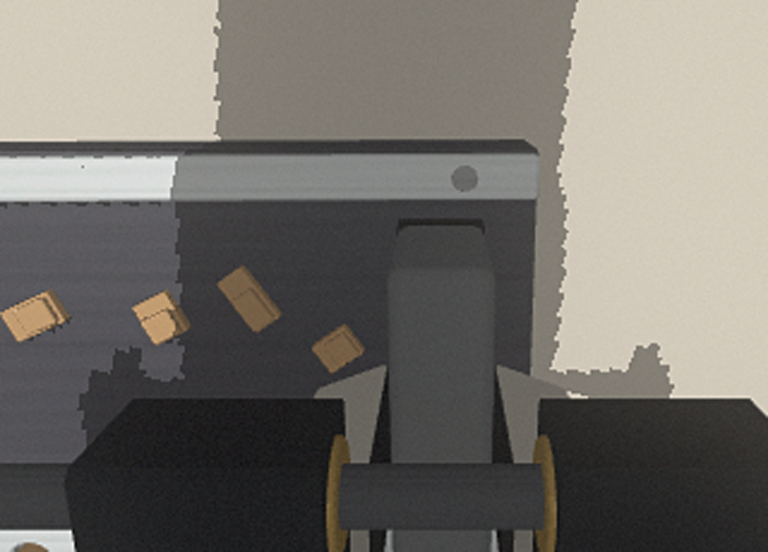

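The scraper hangs over the deck behind all four chips. Its foot edge is at crop row 222, clear of the near rail at row 200. The chips are at (35,315), (160,317), (248,298) and (338,348), all to its right-hand side in station terms. Lowering to touch.

```bash
python3 -m handwheel '[[0,0,0.3,0,0,0],[0,0,0.1,0,0,0],[0,0,0,0,0,0],[0,0,0,0,0,0]]'
python3 -m handwheel '[[0,0,0.05,0,0,0],[0,0,0,0,0,0],[0,0,0,0,0,0]]'
python3 -m handwheel '[[0,0,0.05,0,0,0],[0,0,0,0,0,0],[0,0,0,0,0,0]]'
```

```text
clock: 21.18
position: [0.5126, 0.0751, 0.0602]
ee_rot: [-0.439, 3.111, 0.0]
force: [-0.5, 0.8, -2.1]
width: 0.234
gripper_force: 40.0
clock: 21.43
position: [0.5127, 0.075, 0.0592]
ee_rot: [-0.439, 3.111, 0.0]
force: [0.6, -0.0, -2.1]
width: 0.243
gripper_force: 40.0
clock: 21.68
position: [0.5126, 0.0751, 0.0581]
ee_rot: [0.439, -3.111, -0.0]
force: [0.5, 1.4, -2.2]
width: 0.233
gripper_force: 40.0
```

```bash
python3 -m handwheel '[[0,0,0.05,0,0,0],[0,0,0,0,0,0],[0,0,0,0,0,0]]' | sed -n '2p;4p'
python3 -m handwheel '[[0,0,0.05,0,0,0],[0,0,0,0,0,0],[0,0,0,0,0,0]]' | sed -n '2p;4p'
```

```text
position: [0.5126, 0.075, 0.0571]
force: [0.8, -0.9, -2.2]
position: [0.5125, 0.075, 0.056]
force: [0.4, -0.2, -2.7]
```

```bash
python3 -m handwheel '[[0,0,0.03,0,0,0],[0,-0.1,0,0,0,0],[0,-0.25,0,0,0,0],[0,-0.35,0,0,0,0],[0,-0.35,0,0,0,0],[0,-0.35,0,0,0,0],[0,-0.35,0,0,0,0],[0,-0.35,0,0,0,0]]' | sed -n '2p;4p'
python3 -m handwheel '[[0,-0.35,0,0,0,0],[0,-0.35,0,0,0,0],[0,-0.35,0,0,0,0],[0,-0.35,0,0,0,0],[0,-0.35,0,0,0,0],[0,-0.35,0,0,0,0],[0,-0.35,0,0,0,0],[0,-0.35,0,0,0,0]]' | sed -n '2p;4p'
python3 need.py .5577 -.0826 .0555 106.1
```

```text
position: [0.5248, 0.0342, 0.0559]
force: [-1.5, 5.1, 6.1]
position: [0.5402, -0.0195, 0.0559]
force: [-1.6, 4.7, 6.7]
t 23.52 pos [ 0.54 -0.02  0.06] shift units [ 0.03 -3.28  0.02] turn units [ 0.01  0.01 -0.01] F [-1.65  4.71  6.71] w 0.236 g 39.9904328584671
```

```bash
python3 -m handwheel '[[0,-0.35,0,0,0,0],[0,-0.35,0,0,0,0],[0,-0.35,0,0,0,0],[0,-0.35,0,0,0,0],[0,-0.35,0,0,0,0],[0,-0.35,0,0,0,0],[0,-0.35,0,0,0,0],[0,-0.35,0,0,0,0]]' | sed -n '2p;4p'
python3 -m handwheel '[[0,-0.3,0,0,0,0],[0,-0.2,0,0,0,0],[0,0,0,0,0,0],[0,0,0,0,0,0]]' | sed -n '2p;4p'
python3 -m handwheel '[[0,0,-0.3,0,0,0],[0,0,-0.8,0,0,0],[0,0,-0.9,0,0,0],[0,0,-0.9,0,0,0],[0,0,-0.7,0,0,0],[0,0,0,0,0,0]]' | sed -n '2p;4p'
python3 -m handwheel '[[0,-0.5,0,0,0,0],[0,-0.9,0,0,0,0],[0,-0.9,0,0,0,0],[0,-0.9,0,0,0,0],[0,-0.9,0,0,0,0],[0,-0.9,0,0,0,0],[0,-0.6,0,0,0,0],[0,0,0,0,0,0]]' | sed -n '2p;4p'
python3 - <<'E'
from h import *
from need import need
need(.50,-.30,.13,79.3)
p=(.5518,-.001,.2815);c,s=np.cos(p[2]),np.sin(p[2])
for n in("top","scene"):
    d=cam(n)
    h=cv2.cvtColor(d["image"],cv2.COLOR_RGB2HSV); m=cv2.inRange(h,(5,70,60),(22,255,255))
    k,_,st,ce=cv2.connectedComponentsWithStats(m)
    for i in range(1,k):
        if st[i,4]>4 and 260<ce[i,0]<380 and 170<ce[i,1]<260:
            b=back(d,*ce[i],.01)[:2]-p[:2]; print(n,st[i,4],ce[i].round(),1000*np.array([c*b[0]+s*b[1],-s*b[0]+c*b[1]]))
    if n=="top": save(d,"t9.png",(270,160,400,260),6)
E
```

```text
position: [0.5555, -0.0733, 0.0559]
force: [-2.1, 4.7, 6.4]
position: [0.5575, -0.0836, 0.0551]
force: [0.5, 0.1, -2.1]
position: [0.5597, -0.0825, 0.1305]
force: [1.1, 0.1, -1.8]
position: [0.5885, -0.194, 0.1264]
force: [-0.5, -0.5, -2.0]
t 25.68 pos [ 0.59 -0.19  0.13] shift units [ 5.71 -3.89 -0.17] turn units [-0.02 -0.02  6.64] F [-0.55 -0.48 -2.03] w 0.237 g 39.97891902923584
top 14 [320. 189.] [ 58.45 -46.92]
top 16 [285. 200.] [57.97 45.29]
top 16 [344. 215.] [-21.04 -85.33]
top 60 [344. 221.] [-36.88 -80.59]
scene 108 [379. 185.] [ 216.08 -140.28]
scene 8 [372. 190.] [ 186.91 -128.22]
scene 10 [295. 196.] [81.37 61.94]
scene 14 [326. 204.] [ 81.24 -32.3 ]
scene 74 [327. 239.] [-34.86 -80.04]
```

View pics/t9.png

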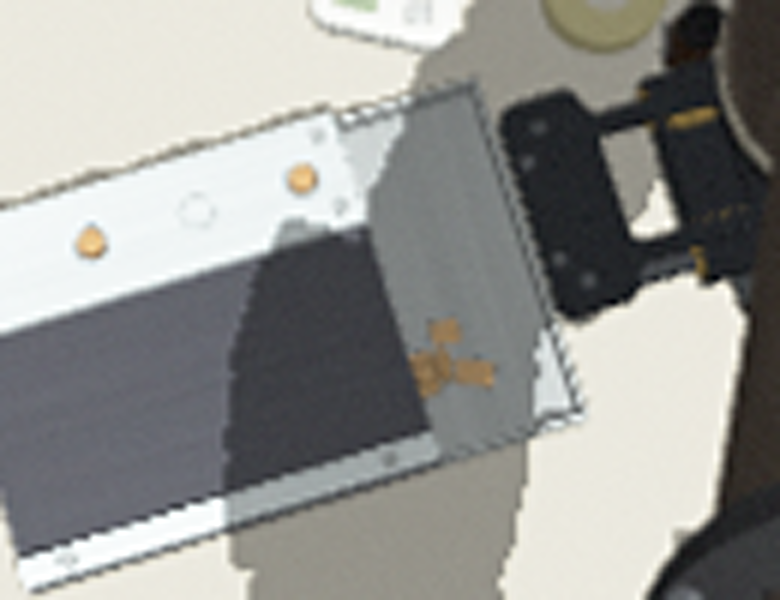

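The deck is empty and all four chips lie in the trough, around crop (450,360), partly overlapping. The two blanks remain at (92,240) and (302,178). Now returning the scraper to its spot.

```bash
python3 -m handwheel '[[0.5,-0.4,0,0,0,0],[0.9,-0.6,0,0,0,0],[0.9,-0.6,0,0,0,0],[0.9,-0.6,0,0,0,0],[0.9,-0.6,0,0,0,0],[0.9,-0.6,0,0,0,0],[0.7,-0.5,0,0,0,0],[0,0,0,0,0,0]]' >/dev/null
python3 -m handwheel '[[0,0,0,0,0,0.5],[0,0,0,0,0,0.9],[0,0,0,0,0,0.9],[0,0,0,0,0,0.9],[0,0,0,0,0,0.9],[0,0,0,0,0,0.9],[0,0,0,0,0,0.9],[0,0,0,0,0,0.7]]' >/dev/null
python3 need.py .502 -.307 .029 79.3
```

```text
t 27.12 pos [ 0.5  -0.3   0.13] shift units [-0.15 -0.57  4.92] turn units [ 0.01 -0.    0.07] F [-0.1   0.23 -2.46] w 0.239 g 39.97830927371979
```

```bash
python3 -m handwheel '[[-0.15,-0.55,0.5,0,0,0],[0,0,0.9,0,0,0],[0,0,0.9,0,0,0],[0,0,0.9,0,0,0],[0,0,0.9,0,0,0],[0,0,0.6,0,0,0],[0,0,0.2,0,0,0],[0,0,0,0,0,0]]' | sed -n '2p;4p'
python3 -m handwheel '[[0,0,0.08,0,0,0],[0,0,0,0,0,0],[0,0,0,0,0,0]]' | sed -n '2p;4p'
python3 -m handwheel '[[0,0,0.05,0,0,0],[0,0,0,0,0,0],[0,0,0,0,0,0]]' | sed -n '2p;4p'
```

```text
position: [0.5014, -0.3077, 0.0284]
force: [0.3, -0.1, -1.3]
position: [0.5027, -0.3083, 0.0288]
force: [0.5, -0.8, -1.3]
position: [0.5022, -0.3081, 0.0272]
force: [-0.3, 0.7, -1.5]
```

```bash
python3 -m handwheel '[[0,0,0.06,0,0,0],[0,0,0,0,0,0],[0,0,0,0,0,0]]' | sed -n '2p;4p'
python3 -m handwheel '[[0,0,0.03,0,0,0],[0,0,0,0,0,0],[0,0,0,0,0,0]]' | sed -n '2p;4p'
```

```text
position: [0.5023, -0.3082, 0.026]
force: [-1.6, 0.7, 1.3]
position: [0.5023, -0.3082, 0.0259]
force: [-2.9, 1.0, 9.2]
```

Contact. Release and retreat upward.

```bash
python3 -m handwheel '[[0,0,0,0,0,0],[0,0,0,0,0,0],[0,0,0,0,0,0],[0,0,0,0,0,0],[0,0,0,0,0,0],[0,0,0,0,0,0]]' 0.5 | sed -n '2p;4,5p'
python3 -m handwheel '[[0,0,-0.3,0,0,0],[0,0,-0.7,0,0,0],[0,0,-0.9,0,0,0],[0,0,-0.9,0,0,0],[0,0,-0.9,0,0,0],[0,0,-0.9,0,0,0],[0,0,-0.9,0,0,0],[0,0,-0.4,0,0,0]]' | sed -n '2p;4,5p'
python3 - <<'E'
from h import *
d=cam("wrist");r=[q for q in trace("scraper","wrist")]
for q in r[:3]:
    v,u=np.nonzero(q["region"]);print(q["score"],d["image"][q["region"]].mean(0).round(),u.min(),u.max(),v.min(),v.max())
t=cam("top");s=cam("scene");p=(.5518,-.001,.2815);c,sn=np.cos(p[2]),np.sin(p[2])
for n,dd in(("top",t),("scene",s)):
    m=cv2.inRange(cv2.cvtColor(dd["image"],cv2.COLOR_RGB2HSV),(5,70,60),(22,255,255))
    k,_,st,ce=cv2.connectedComponentsWithStats(m)
    print(n,[(int(st[i,4]),ce[i].round().tolist()) for i in range(1,k) if st[i,4]>4 and 150<ce[i,0]<370 and 170<ce[i,1]<260])
    for l in("bottle","dark_vial","fitting"): print(l,[(round(q["score"],2),np.round(np.multiply(q["point"],(640,400))).tolist()) for q in place_of(l,n)[:2]])
print(observe()["clock"])
E
```

```text
position: [0.502, -0.308, 0.025]
force: [-0.3, 0.8, -0.8]
width: 0.495
position: [0.5029, -0.3087, 0.1458]
force: [0.8, -0.4, 0.7]
width: 0.5
0.9 [103. 103. 102.] 312 336 147 236
0.85 [34. 49. 93.] 277 326 261 328
0.74 [ 67. 132. 128.] 363 465 92 125
top [(15, [320.0, 189.0]), (16, [285.0, 200.0]), (15, [344.0, 215.0]), (62, [344.0, 221.0]), (16, [172.0, 239.0])]
bottle [(0.76, [243.0, 150.0])]
dark_vial [(0.4, [382.0, 165.0])]
fitting [(0.38, [175.0, 238.0])]
scene [(13, [204.0, 179.0]), (10, [295.0, 196.0]), (14, [326.0, 204.0]), (74, [327.0, 239.0])]
bottle [(0.77, [300.0, 167.0])]
dark_vial []
fitting [(0.53, [204.0, 183.0])]
30.45
```

```bash
python3 -c "
from cell import sign_off; print(sign_off())"
```

```text
the job is handed in; nothing more can be done
None
```

The job is done and handed in at about 30 s of the 64 s: the fitting stands upright in the dish, both blanks are still in their pockets, all four chips are in the trough, the grey scraper stands upright on the worktop again, and the bottle and dark vial were not touched.

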